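# Test the kick-down lock of a tube trolley

### The arm

A 6-joint arm with a two-finger parallel gripper is mounted at the origin on a cart in front of the work surface, level with it; the furniture and walls round the work are solid. World frame = base frame: x ahead of the robot, y to its left, z up, the work surface at z = 0. Lengths are in mm, angles in rad, forces in N, time in s.
With the tool pointing down it reaches from about 275 to 1000 mm from the base axis. Payload 8.4 kg.
Tool frame: the origin (TCP) lies midway between the tips of the shut fingers; the grasp point (between the pads) lies 19 mm behind it; z points along the fingers, y is the direction in which the jaws open and shut (so a half turn about z gives the same grasp; the last joint's range is limited). The gripper opens to 85 mm and grips with 20 to 120 N. Pads are 22 mm wide; open, the fingers measure 114 mm over their backs; the gripper's body (76 mm by 85 mm) begins 54 mm behind the grasp point. The pads swing forward as they close: fully open they stand 13 mm farther back than shut.
Start: joints at [-0.002, 0.353, 1.633, -0, 1.155, -0.002], TCP at [625.002, -0, 207.981] pointing down, gripper open.
Joint ranges: [-2.63, 2.63], [-0.92, 2.1], [0.06, 2.66], [-1.3, 4.44], [0, 2.69], [-3.02, 3.02]. Speed limits (rad/s): [2.22, 2.22, 2.79, 3.14, 3.14, 3.14].

### API

Orientations are given as [roll, pitch, yaw] about the fixed x, y, z axes, in that order (R = Rz(yaw) Ry(pitch) Rx(roll)).
In Python, from rig import r gives the robot as it stands. The module is installed in compiled form; this text tells all that it offers.
- The arm moves only by the tool drive_tool, never from a script. Its argument "moves" is a list of rows, each a list of 3 entries, a list of its own where there are three numbers: the closure, from 0 (fully open) to 1 (shut), then the shift along the tool's x, y, z in cm, then the turn about the tool's z in degrees. In form: [[claw, [dx, dy, dz], roll], ...]. A call has 1 to 12 rows; each row is the pose to reach, as a shift and turn from the pose measured when the call began, along the tool's axes at that moment; what a row does not reach only later rows make up. A row lasts 1/8 s, in which the tool goes at most 62.5 mm and 10.7 degrees, less where a joint would pass 70% of its speed; a pose out of reach is approached as far as the arm can. A call with a gripper value outside its range is refused whole. The fingers move at their own pace and stop on an object; "grip_force" is the grip in N (left out, the last holds). Time passes only in rows, so rows that repeat a pose let the fingers close. It gives the time, the measured TCP pose, the force and the opening at its end, in the units of the state.
- r.sense(): the state, without advancing time (a new reading comes with each control period).
- r.grab_frame(name): name is "scene" or "side" or "wrist"; returns a dict with "color" (400x640x3 uint8, red, green, blue), "fx", "fy", "cx", "cy" (pixels), "pose" (4x4, takes a point from camera to world coordinates); the wrist camera has in their place "hand_eye" (4x4, takes a point from camera to tool coordinates, whose origin is the TCP and whose axes are the flange's). Camera axes: x right, y up, looking along -z (the intrinsics and any distortion apply to the point x, -y, -z); pixel columns grow to the right and rows downward; lengths in mm; the calibration is good to about 2 mm. A picture is of the moment at which its call begins: read the wrist's pose just before it. There is no depth.
- r.sign_off(): hands the job in, once; it reports no verdict.
Trained networks look in the newest picture that a camera, given by its name, has taken for a name from the list of things; names that differ only in an ending like _2 or _b are one class to them, and where a whole thing is asked for, a point or a joint stands for the part that bears it (a point fixed in the world has none). Each returns a list of dicts, best first, with "score" (0 to 1); they miss things now and then, are a little off and sometimes report something else, mostly with a low value. They report only what shows in the picture. A call takes as long as a camera call.
- r.outline_of(thing, camera): "mask" (400x640 bool, what is visible of it) and "at" ([column, row] in pixels, amid what is visible of it).
- r.spot_point(thing, camera): "at" ([column, row] in pixels: a listed point, or the origin of a listed thing).
The state is a dict: "clock": time; "qpos": joint angles; "qvel": joint speeds; "joint_efforts": joint torques, N m; "eef_pos": TCP position; "tcp_rot": TCP orientation; "contact_force": force on the tool from outside, world axes, zero at the start; "wrist_torque": the same for the moment, N m; "opening": opening from 0.0 (shut) to 1.0 (fully open).
Only numpy, scipy, OpenCV 4.12 (cv2) and the standard library are available. Lean on these libraries where they do the work, as an engineer would, in place of code of your own. Each camera call takes 0.05 s, during which the arm holds its last target.

### The job

Test the lock of the little tube trolley on its track. First, where it stands, push its hinged lock lever down until it snaps over and stays down by itself; then push the trolley by its black end bumper to the left along the track until the lock tooth drops into the notch, and lean on the bumper with a steady push of about 14 N (at least 9 N, never over 28 N) for half a second to prove that it holds. Then lift the lever up again so that it stays up released, and leave the trolley standing at the notch with the things beside the track undisturbed.

Things in the scene. Friction and masses are not known exactly. Their poses are not given: they have to be found in the camera images.
- track: Fixed aluminium track, 280 mm long (its y axis), 98 mm deep (x = -62 to +36 mm). Origin: on the table under its middle; x points away from the robot, y to the left along the track, z up. On its front lies a steel keeper bar, top 35.4 mm above the table, with one notch 13 mm wide; the bar is bolted on differently each time, the notch 15 to 45 mm left (+y) of the middle: not measured.
- trolley (a joint): Position in m of the trolley along the track's y axis; 0 = lever over the middle of the track; travel -0.070 to +0.070. It starts right of the middle, short of the notch. The 8 mm wide lock tooth is in line with the lever, so the trolley locks at about +0.015 to +0.045, with 2.5 mm of play. Drag about 1 to 2 N, 3 to 6 N with the tooth riding on the bar; it does not roll back.
- push_point (a point): Centre of the outer (right, -y) face of the black rubber bumper plate at the trolley's right end: 44 mm (x) by 30 mm (z), 8 mm thick, centre 57 mm above the table and 22 mm in front (-x) of the track's middle line. Axes as the track's; push to +y. A crate stands close behind the track, rim about 170 mm high. Once the tooth is in the notch the trolley stops dead: the force rises within few mm.
- pivot (a point): Hinge of the lock lever at the trolley's front, 62 mm above the table, 28 mm in front of the track's middle line. Hinge axis = the track's y axis; axes as the track's.
- pad (a point): Middle of the upper face of the black lever pad, 60 mm from the pivot along the lever. The pad is 22 mm wide (track y), 32 mm long (from 44 to 76 mm from the pivot) and 8 mm thick, with free space on both sides and below: it can be pressed from above and pinched across its 22 mm width from above. The lever points to the track's -x (to the robot).
- lever (a joint): Lever angle in rad: 0 = fully up (released), 50 degrees above level; grows as it is pressed down. Over-centre spring: below 0.47 it springs up, above 0.47 it springs down (about 10 N at the pad against the press, 8 N against the lift). About 0.75 to 0.80 = down, tooth riding on the keeper bar, 8 degrees above level; 1.08 = fully down, tooth in the notch, 12 degrees below level.
- stamp: Bystander: hand stamp with wooden foot and black grip, 27x52x70 mm, to the left of the track; origin under its middle.
- check_weight: Bystander: small brass-coloured weight with a knob, 22x22x26 mm, to the right of the track; origin under its middle.
- label_roll: Bystander: white roll, 68 mm across, 32 mm high, further right; origin under its middle.

How it is judged:
By the outcome, as a careful person would: the job done as asked, in the order asked, and still so for the second after the job is handed in, with the robot touching nothing.
It also fails if it takes over 72 s, if anything falls off the work surface, if the arm or the gripper's body presses on something with over 40 N, if the wrist force passes 120 N, or if a joint passes its speed limit or range.

## Working session

There is one attempt and no reset: what is moved stays moved. The work goes in short steps, Python scripts to look and compute and a tool call to move; the robot and the scene stay as the last step left them, time stands still between calls to the robot, and variables do not carry over. Pictures are saved under pics/ and viewed, and the job is handed in when it is done.

Besides the shell and the picture viewer there is one more tool, called after ">>>" by a JSON object that holds its "name" and its "arguments". drive_tool: Moves the arm, as the interface text tells. Its arguments: {"type":"object","properties":{"moves":{"type":"array"},"grip_force":{"type":"number"}},"required":["moves"]}

```bash
mkdir -p pics; cat > h.py <<'E'
from rig import r
import numpy as np, cv2
def shot(cam,name):
    f=r.grab_frame(cam); cv2.imwrite(f'pics/{name}.png',f['color'][:,:,::-1]); return f
E
python3 - <<'E'
from h import *
print(r.sense())
for c in ("scene","side","wrist"):
    f=shot(c,c+"0"); print(c,{k:v for k,v in f.items() if k!='color'})
    for t in ("track","push_point","pivot","pad","stamp","check_weight","label_roll"):
        print(t,[(np.round(d['at'],1),round(d['score'],2)) for d in r.spot_point(t,c)][:2])
E
```

```text
{'clock': 0.0, 'qpos': array([-2.36383651e-03,  3.53673266e-01,  1.63411679e+00,  1.01302753e-06,
        1.15519664e+00, -2.37171134e-03]), 'qvel': array([-0.00035543,  0.0017284 , -0.00303435, -0.00199045, -0.00087196,
       -0.00074041]), 'joint_efforts': array([-2.03471049e-03, -6.05236173e+01, -3.42063046e+01, -2.62302356e-04,
        9.48130677e-03,  3.61521288e-06]), 'eef_pos': array([6.24501234e+02, 2.41218319e-02, 2.07253436e+02]), 'tcp_rot': array([-3.14019862e+00, -4.23247393e-06,  1.57080379e+00]), 'contact_force': array([-0.73091464,  0.30577735,  0.77658667]), 'wrist_torque': array([ 0.02618515, -0.01944017,  0.0108135 ]), 'opening': 0.9975030412644668}
scene {'fx': 468.7909681181035, 'fy': 468.7909681181035, 'cx': 327.58611079795656, 'cy': 191.67291662892427, 'pose': array([[ 8.72500569e-01,  1.83658076e-01, -4.52783025e-01,
        -1.22775306e+02],
       [-4.88287676e-01,  3.61548606e-01, -7.94265541e-01,
        -1.21559716e+03],
       [ 1.78297903e-02,  9.14085508e-01,  4.05129340e-01,
         6.56422234e+02],
       [ 0.00000000e+00,  0.00000000e+00,  0.000000
[... 1104 characters left out ...]
6002452434, 'cx': 319.99402233811486, 'cy': 196.92249454980177, 'hand_eye': array([[ 1.89113845e-03,  9.64935391e-01,  2.62480694e-01,
         6.60975646e+01],
       [ 9.99998179e-01, -1.75746790e-03, -7.44024368e-04,
        -1.05870841e+00],
       [-2.56634051e-04,  2.62481623e-01, -9.64936957e-01,
        -1.65040737e+02],
       [ 0.00000000e+00,  0.00000000e+00,  0.00000000e+00,
         1.00000000e+00]])}
track [(array([235.6, 221.5]), 0.8)]
push_point [(array([221.4, 309.9]), 0.69), (array([148.5, 286.8]), 0.6)]
pivot []
pad [(array([148.2, 285.1]), 0.97)]
stamp [(array([193.5,  74.9]), 0.58), (array([147.3, 288.1]), 0.43)]
check_weight []
label_roll [(array([145.9, 285.6]), 0.28)]
```

View pics/scene0.png

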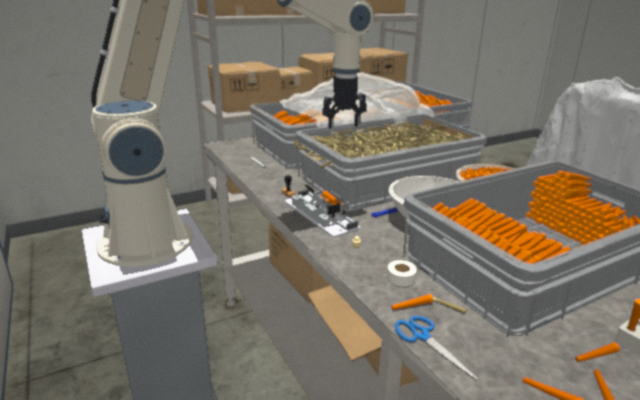

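View pics/wrist0.png

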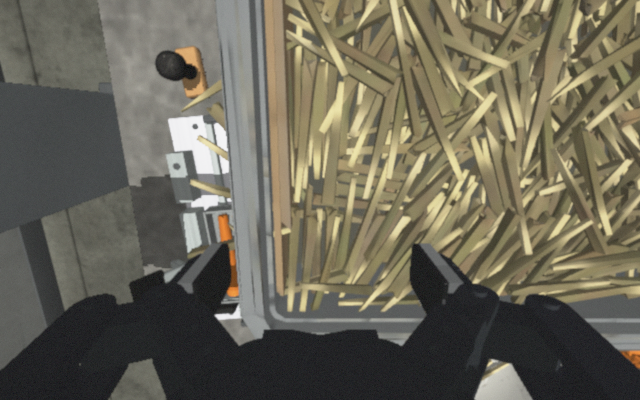

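View pics/side0.png

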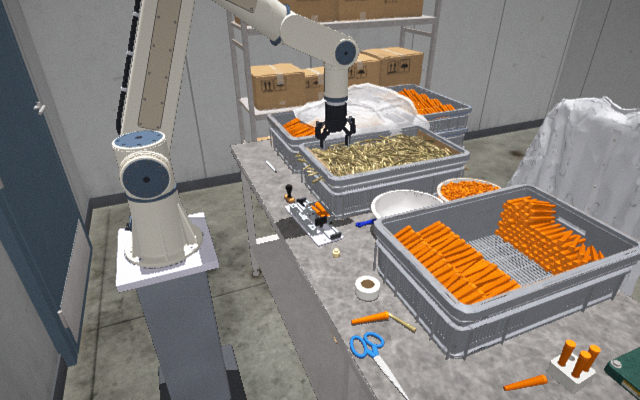

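The scene and side pictures show the trolley and track at about (325,210), close in front of the grit crate. The stamp is to its left and the weight and roll to its right. In the wrist picture the track runs vertically at columns 170-240, partly hidden by the crate rim.

```bash
cat >> h.py <<'E'
from scipy.spatial.transform import Rotation as R
def Tcp(s=None):
    s=s or r.sense(); T=np.eye(4); T[:3,:3]=R.from_euler('xyz',s['tcp_rot']).as_matrix(); T[:3,3]=s['eef_pos']; return T
def campose(cam,f,T=None):
    return f['pose'] if 'pose' in f else T@f['hand_eye']
def onz(P,f,uv,z):
    d=P[:3,:3]@np.array([(uv[0]-f['cx'])/f['fx'],-(uv[1]-f['cy'])/f['fy'],-1]); o=P[:3,3]
    return o+d*(z-o[2])/d[2]
def proj(P,f,p):
    q=P[:3,:3].T@(np.asarray(p)-P[:3,3]); return np.array([f['cx']+f['fx']*q[0]/-q[2], f['cy']+f['fy']*q[1]/q[2]])
E
python3 - <<'E'
from h import *
T=Tcp()
for c in ("scene","side","wrist"):
    f=r.grab_frame(c);P=campose(c,f,T)
    for t,z in (("track",0),("push_point",57),("pivot",62),("pad",105),("stamp",0),("check_weight",0),("label_roll",0)):
        for d in r.spot_point(t,c)[:1]: print(c,t,np.round(onz(P,f,d['at'],z)),round(d['score'],2))
f=r.grab_frame("wrist");P=campose("wrist",f,T)
for uv in ((170,118),(213,115),(240,318)): print(uv,onz(P,f,uv,20))
for c in("scene","side"):
    im=cv2.imread(f'pics/{c}0.png')[150:300,250:430]; cv2.imwrite(f'pics/{c}0z.png',cv2.resize(im,None,fx=4.4,fy=4,interpolation=cv2.INTER_CUBIC))
E
```

```text
scene track [525. -66.   0.] 0.59
scene push_point [ 501. -154.   57.] 0.4
scene pivot [ 487. -104.   62.] 0.71
scene pad [459. -81. 105.] 0.51
scene stamp [474. 118.   0.] 0.49
scene check_weight [ 493. -278.    0.] 0.47
scene label_roll [ 518. -457.    0.] 0.7
side track [536. -60.   0.] 0.95
side push_point [ 504. -154.   57.] 0.49
side pivot [ 495. -105.   62.] 0.81
side pad [456. -93. 105.] 0.64
side stamp [479. 125.   0.] 0.65
side check_weight [ 509. -281.    0.] 0.42
side label_roll [ 512. -468.    0.] 0.64
wrist track [515. -69.   0.] 0.96
wrist push_point [ 503. -161.   57.] 0.62
wrist pad [ 451. -100.  105.] 0.58
wrist stamp [476. 107.   0.] 0.64
wrist label_roll [479. 109.   0.] 0.4
(170, 118) [453.45735805  62.79316797  20.        ]
(213, 115) [502.65901645  66.17971639  20.        ]
(240, 318) [ 515.05452828 -201.88097441   20.        ]
```

View pics/scene0z.png

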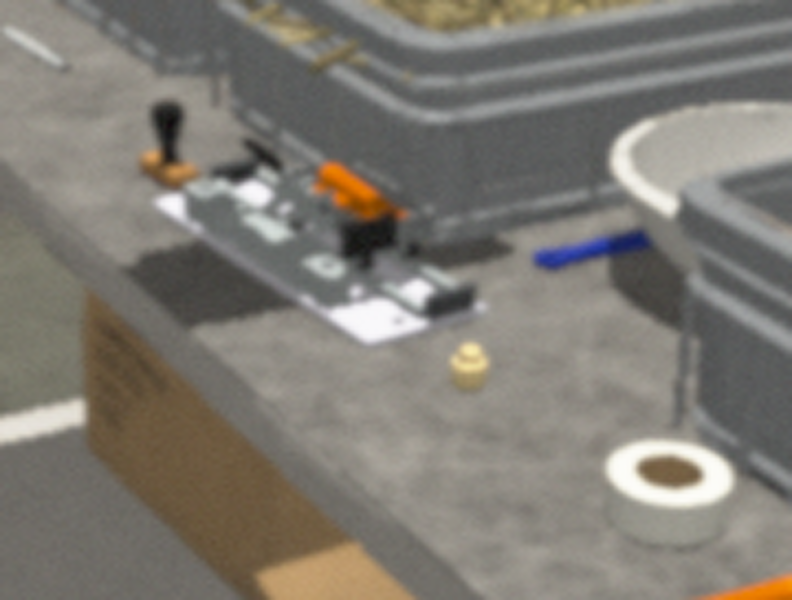

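View pics/side0z.png

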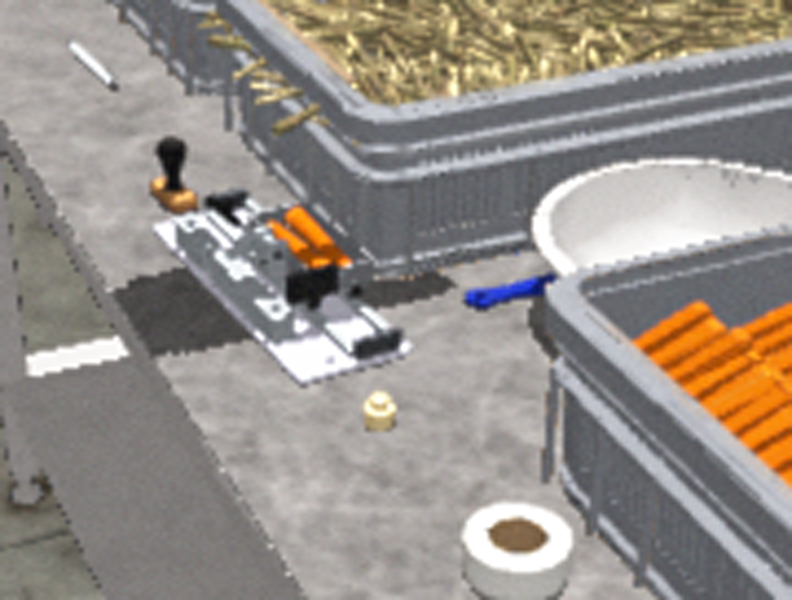

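>>> {"name": "drive_tool", "arguments": {"moves": [[0, [-2, -4, -4], -10], [0, [-4, -9, -4], -20], [0, [-6, -14, -4], -30], [0, [-9, -18, -4], -40], [0, [-9, -18, -4], -50], [0, [-9, -18, -4], -60], [0, [-9, -18, -4], -70], [0, [-9, -18, -4], -80], [0, [-9, -18, -4], -90], [0, [-9, -18, -4], -90], [0, [-9, -18, -4], -90]]}}

```text
clock: 3.82
eef_pos: [445.0, -90.0, 248.0]
tcp_rot: [-3.142, 0.0, 3.138]
contact_force: [-0.0, 0.2, 0.4]
opening: 0.998
```

```bash
python3 - <<'E'
from h import *
s=r.sense();T=Tcp(s);print(s['clock'],s['qpos'],s['eef_pos'],s['tcp_rot'],s['contact_force'])
f=shot('wrist','w1');P=campose('wrist',f,T)
for t,z in (("track",0),("push_point",57),("pivot",62),("pad",108),("stamp",0),("check_weight",0)):
    for d in r.spot_point(t,'wrist')[:1]: print(t,np.round(d['at']),np.round(onz(P,f,d['at'],z)),round(d['score'],2))
E
```

```text
3.825 [-2.02837496e-01  3.90681024e-02  1.93462384e+00  2.59369551e-05
  1.16776056e+00 -1.76982336e+00] [445.02044305 -89.98519104 248.0436363 ] [-3.14158833e+00  1.42105789e-04  3.13777202e+00] [-0.00236381  0.20397711  0.44398699]
track [332. 213.] [514. -73.   0.] 0.69
push_point [263. 222.] [ 507. -162.   57.] 0.59
pivot [321. 212.] [492. -89.  62.] 0.57
pad [311. 195.] [459. -99. 108.] 0.81
stamp [460. 194.] [487. 109.   0.] 0.95
check_weight [188. 204.] [ 501. -280.    0.] 0.49
```

View pics/w1.png

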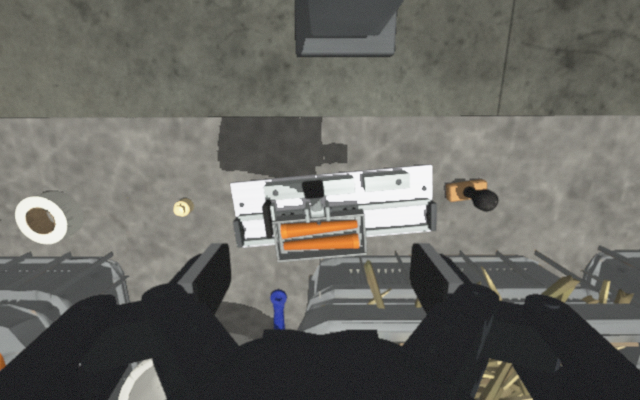

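The wrist picture now shows the whole trolley: pad at (312,189), bumper at (267,218), track corners near (231,183), (432,165), (240,246) and (436,230).

```bash
python3 - <<'E'
import cv2
im=cv2.imread('pics/w1.png')[155:275,215:450]; cv2.imwrite('pics/w1z.png',cv2.resize(im,(799,408),interpolation=cv2.INTER_CUBIC))
E
```

```text
(no output)
```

View pics/w1z.png

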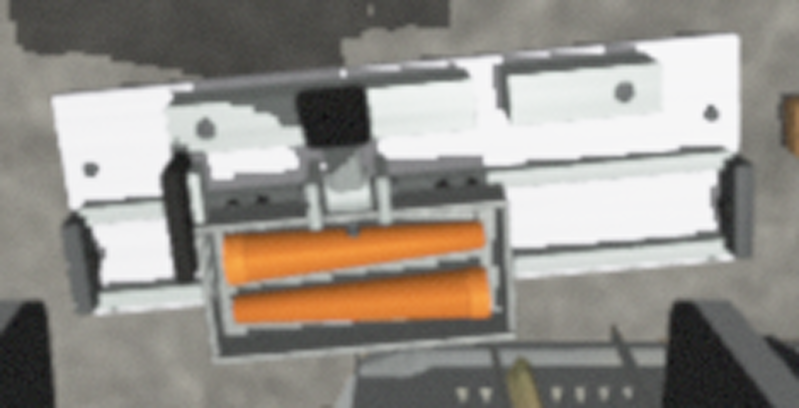

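```bash
python3 - <<'E'
from h import *
T=Tcp();f=r.grab_frame('wrist');P=campose('wrist',f,T)
u=lambda a,b:(215+a/3.4-.35,155+b/3.4-.35)
def w(n,a,b,z):
    p=onz(P,f,u(a,b),z);print(n,np.round(p,1));return p
for z in (4,8):
    A=w('FL',52,97,z);B=w('FR',740,35,z);d=(B-A);print(np.linalg.norm(d),np.degrees(np.arctan2(d[1],d[0]))-90)
    th=np.arctan2(d[1],d[0])-np.pi/2; M=(A+B)/2; ex=np.array([np.cos(th),np.sin(th),0]);ey=np.array([-np.sin(th),np.cos(th),0]); O=M+62*ex;print('O',O)
    L=lambda p:np.round([(p-O)@ex,(p-O)@ey],1)
    for n,a,b,zz in (('notchR top',472,72,35.4),('notchL top',508,66,35.4),('notchL',508,118,35.4),('bump top front',178,150,72),('bump top rear',190,280,72),('bump bottom outer',168,160,42),('pad nl',298,90,112),('pad nr',365,85,112),('pad far l',308,146,96),('pad far r',372,141,96),('tray rear l',215,358,80),('tray rear r',515,338,80),('tray fr r',508,200,80)):
        p=onz(P,f,u(a,b),zz); print(n,np.round(p,1),L(p))
E
```

```text
FL [ 469.4 -215.5    4. ]
FR [443.5  64.3   4. ]
280.99396529526024 5.291193302721439
O [518.22908652 -69.84454943   4.        ]
notchR top [452.6 -47.1  35.4] [-63.3  28.7]
notchL top [450.3 -33.6  35.4] [-64.3  42.3]
notchL [470.4 -32.8  35.4] [-44.2  41.3]
bump top front [ 472.9 -152.5   72. ] [-52.7 -78.1]
bump top rear [ 521.4 -150.4   72. ] [ -4.2 -80.5]
bump bottom outer [ 485.3 -161.9   42. ] [-41.3 -88.6]
pad nl [ 442.9 -108.2  112. ] [-78.6 -31.2]
pad nr [441.3 -88.  112. ] [-78.3 -11. ]
pad far l [ 464.8 -106.2   96. ] [-56.6 -31.2]
pad far r [463.1 -85.6  96. ] [-56.3 -10.6]
tray rear l [ 548.2 -141.3   80. ] [ 23.2 -73.9]
tray rear r [540.3 -33.9  80. ] [25.3 33.8]
tray fr r [488.4 -38.5  80. ] [-26.8  34. ]
FL [ 468.5 -214.2    8. ]
FR [442.9  62.8   8. ]
278.2459436633634 5.291193302721439
O [517.45399088 -69.99129      8.        ]
notchR top [452.6 -47.1  35.4] [-62.5  28.8]
notchL top [450.3 -33.6  35.4] [-63.5  42.4]
notchL [470.4 -32.8  35.4] [-43.4  41.4]
bump top front [ 472.9 -152.5   72. ] [-52. -78.]
bump top rear [ 521.4 -150.4   72. ] [ -3.4 -80.4]
bump bottom outer [ 485.3 -161.9   42. ] [-40.5 -88.5]
pad nl [ 442.9 -108.2  112. ] [-77.8 -31.2]
pad nr [441.3 -88.  112. ] [-77.5 -10.9]
pad far l [ 464.8 -106.2   96. ] [-55.8 -31.2]
pad far r [463.1 -85.6  96. ] [-55.5 -10.5]
tray rear l [ 548.2 -141.3   80. ] [ 24.  -73.8]
tray rear r [540.3 -33.9  80. ] [26.  33.8]
tray fr r [488.4 -38.5  80. ] [-26.   34.1]
```

>>> {"name": "drive_tool", "arguments": {"moves": [[1, [-0.5, -0.2, 3], -2.5], [1, [-1, -0.4, 6], -5.5], [1, [-1.9, -0.6, 9], -5.5], [1, [-1.9, -0.6, 9.8], -5.5], [1, [-1.9, -0.6, 9.8], -5.5], [1, [-1.9, -0.6, 9.8], -5.5]]}}

```text
clock: 4.97
eef_pos: [464.5, -96.1, 151.1]
tcp_rot: [-3.141, 0.001, -3.046]
contact_force: [0.6, -0.1, -0.4]
opening: -0.002
```

```bash
cat >> h.py <<'E'
O=np.array([518.,-70,0]);th=np.radians(5.3);ex=np.array([np.cos(th),np.sin(th),0]);ey=np.array([-np.sin(th),np.cos(th),0])
L=lambda p:np.round([(p-O)@ex,(p-O)@ey,p[2]],1)
E
python3 - <<'E'
from h import *
s=r.sense();T=Tcp(s);print(s['clock'],s['opening'],L(s['eef_pos']),s['tcp_rot'],s['contact_force'])
f=shot('wrist','w2');P=campose('wrist',f,T)
for t,z in (("track",0),("push_point",57),("pivot",62),("pad",108)):
    for d in r.spot_point(t,'wrist')[:1]: print(t,np.round(d['at']),L(onz(P,f,d['at'],z)),round(d['score'],2))
E
```

```text
4.975 -0.0019978542828974905 [-55.7 -21.1 151.1] [-3.14115256e+00  1.48492908e-03 -3.04621066e+00] [ 0.59077861 -0.08020554 -0.37339395]
track [335. 225.] [-4.6 -4.3  0. ] 0.69
push_point [250. 232.] [-18.3 -85.5  57. ] 0.82
pivot [323. 224.] [-28.8 -18.3  62. ] 0.89
pad [319. 201.] [-63.1 -22.1 108. ] 0.71
```

View pics/w2.png

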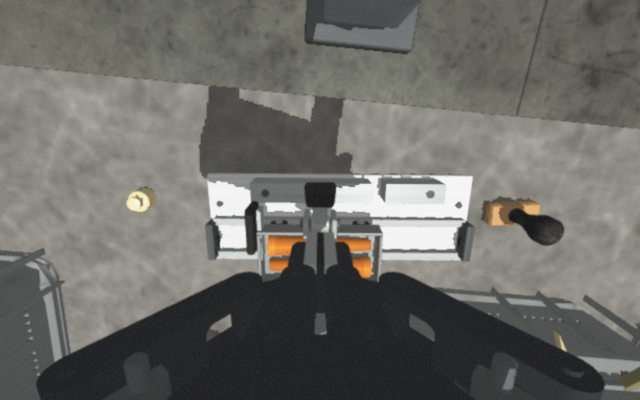

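The pad is at (319,195) and lined up with the shut fingers. Next I press it down along its arc.

>>> {"name": "drive_tool", "arguments": {"moves": [[1, [0, 0, 2], 0], [1, [0, 0, 3.5], 0], [1, [0, 0, 4.2], 0], [1, [0.4, 0, 4.7], 0], [1, [0.7, 0, 5.0], 0], [1, [1.0, 0, 5.5], 0], [1, [1.3, 0, 5.9], 0], [1, [1.5, 0, 6.2], 0]]}}

```text
clock: 6.22
eef_pos: [449.5, -97.6, 88.7]
tcp_rot: [-3.141, 0.002, -3.046]
contact_force: [0.9, 0.3, 3.3]
opening: -0.002
```

```bash
python3 - <<'E'
from h import *
s=r.sense();print(s['clock'],L(s['eef_pos']),s['contact_force'])
shot('wrist','w3')
E
```

```text
6.225 [-70.8 -21.2  88.7] [0.87693726 0.27895919 3.26082609]
```

View pics/w3.png

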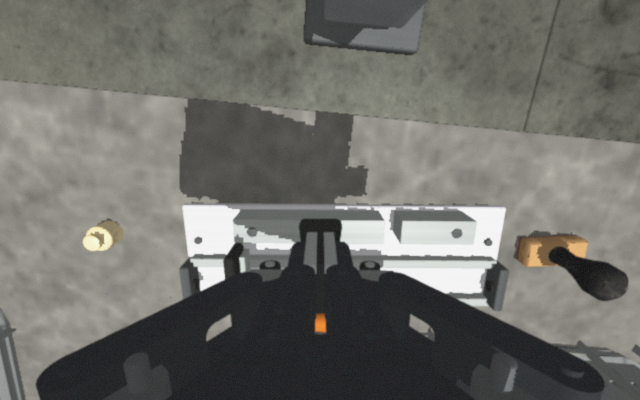

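The pad at (320,225) is under the fingertips, and the low force of 3 N suggests the lever is near dead centre. I keep pressing.

>>> {"name": "drive_tool", "arguments": {"moves": [[1, [0.2, 0, 0.5], 0], [1, [0.4, 0, 1.0], 0], [1, [0.5, 0, 1.4], 0], [1, [0.6, 0, 1.6], 0], [1, [0.6, 0, 1.6], 0]]}}

```text
clock: 6.9
eef_pos: [442.7, -98.1, 71.9]
tcp_rot: [-3.141, 0.0, -3.046]
contact_force: [-0.4, -0.5, 0.7]
opening: -0.001
```

>>> {"name": "drive_tool", "arguments": {"moves": [[1, [0, 0, -3], 0], [1, [0, 0, -6], 0], [1, [0, -3, -7], 0], [1, [0, -6, -7], 0], [1, [0, -9, -7], 0], [1, [0, -9.5, -7], 0], [1, [0, -9.5, -7], 0]]}}

```text
clock: 7.78
eef_pos: [451.4, -192.3, 141.7]
tcp_rot: [3.141, -0.0, -3.047]
contact_force: [-0.8, 0.4, 1.1]
opening: 0.004
```

```bash
python3 - <<'E'
from h import *
s=r.sense();T=Tcp(s);print(s['clock'],L(s['eef_pos']),s['contact_force'])
f=shot('wrist','w4');P=campose('wrist',f,T)
for t,z in (("push_point",57),("pivot",62),("pad",71)):
    for d in r.spot_point(t,'wrist')[:1]: print(t,np.round(d['at']),L(onz(P,f,d['at'],z)),round(d['score'],2))
f=shot('side','s4'); im=cv2.imread(f'pics/s4.png')[150:300,250:430]; cv2.imwrite(f'pics/s4z.png',cv2.resize(im,None,fx=4.4,fy=4,interpolation=cv2.INTER_CUBIC))
E
```

```text
7.775 [ -77.6 -115.7  141.7] [-0.79855092  0.35086841  1.09619053]
push_point [350. 256.] [-21.3 -87.8  57. ] 0.86
pivot [429. 250.] [-29.6 -18.2  62. ] 0.71
pad [452. 232.] [-50.9  -4.5  71. ] 0.6
```

View pics/w4.png

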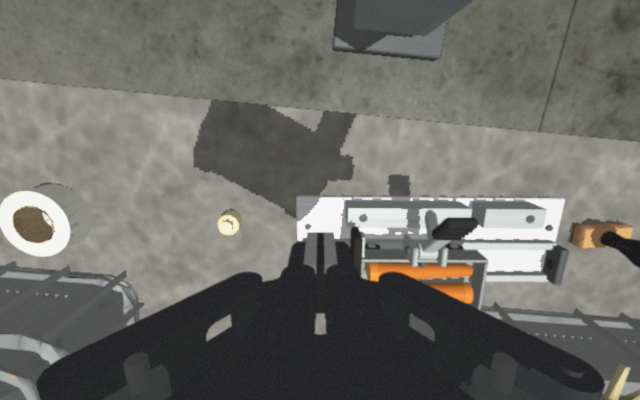

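View pics/s4z.png

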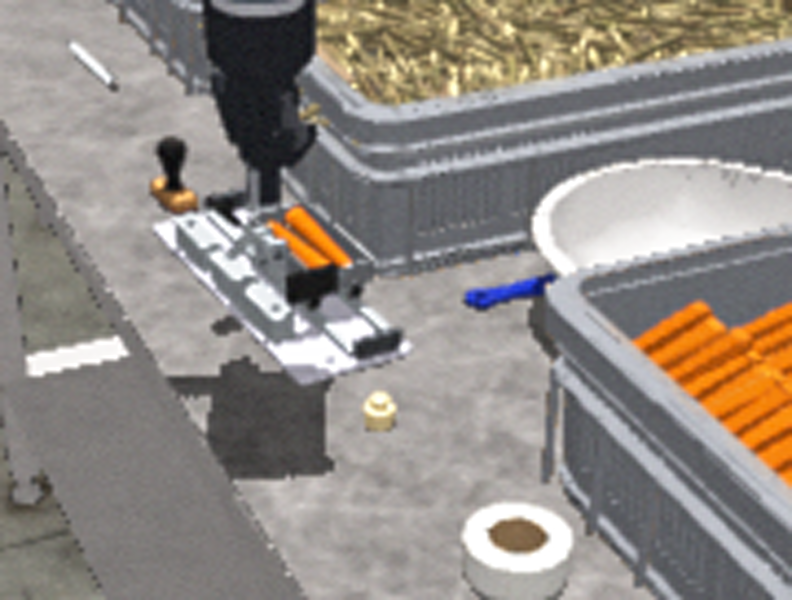

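```bash
cat >> h.py <<'E'
def padp(a,y,rr=60,h=0):
    a=np.radians(a); return O+ex*(-28-rr*np.cos(a)+h*np.sin(a))+ey*y+np.array([0,0,62+rr*np.sin(a)+h*np.cos(a)])
E
python3 - <<'E'
from h import *
s=r.sense();T=Tcp(s)
f=r.grab_frame('wrist');P=campose('wrist',f,T)
for a in (50,30,8,-12):
    print(a,[np.round(proj(P,f,padp(a,y,q))) for y,q in((-21,60),(-32,44),(-10,44),(-32,76),(-10,76))])
im=cv2.imread('pics/w4.png')[180:320,320:520]; cv2.imwrite('pics/w4z.png',cv2.resize(im,None,fx=4,fy=4,interpolation=cv2.INTER_CUBIC))
E
```

```text
50 [array([453., 230.]), array([430., 237.]), array([459., 237.]), array([446., 223.]), array([479., 223.])]
30 [array([446., 206.]), array([426., 219.]), array([454., 220.]), array([437., 190.]), array([468., 190.])]
8 [array([436., 189.]), array([420., 207.]), array([446., 207.]), array([426., 170.]), array([453., 170.])]
-12 [array([427., 184.]), array([414., 202.]), array([439., 202.]), array([415., 166.]), array([440., 166.])]
```

View pics/w4z.png

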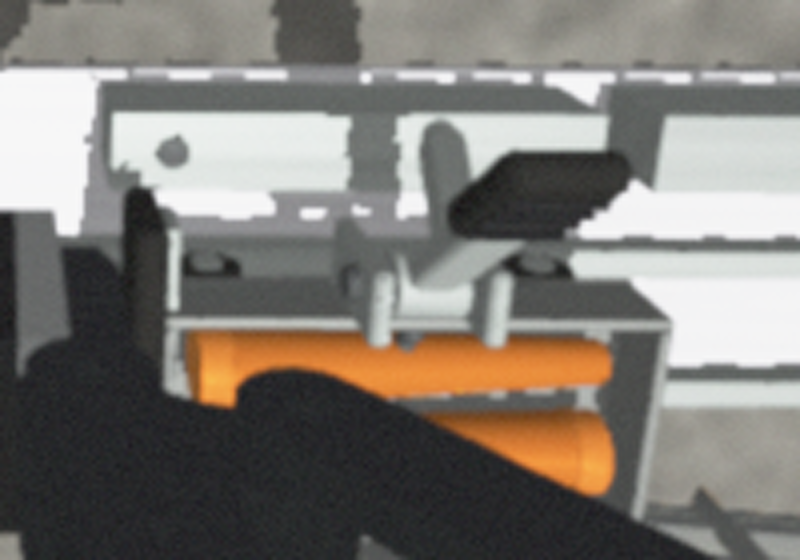

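```bash
python3 - <<'E'
from h import *
f=r.grab_frame('wrist')
def pose(l): 
    T=np.eye(4);T[:3,:3]=R.from_euler('xyz',[-3.1412,0,-3.046]).as_matrix();T[:3,3]=O+ex*l[0]+ey*l[1]+[0,0,l[2]];return T
T=pose((-70.8,-21.2,88.7));P=T@f['hand_eye']
for a in (50,40,30,25,20,15,8):
    print(a,[np.round(proj(P,f,padp(a,y,q))) for y,q in((-21,60),(-32,44),(-10,44),(-32,76),(-10,76))])
print('tip',[np.round(proj(P,f,(T@np.array([x,y,0,1]))[:3])) for x in(-11,0,11) for y in (-14,14)])
im=cv2.imread('pics/w3.png')[190:310,240:400]; cv2.imwrite('pics/w3z.png',cv2.resize(im,None,fx=5,fy=5,interpolation=cv2.INTER_CUBIC))
E
```

```text
50 [array([321., 255.]), array([302., 262.]), array([339., 262.]), array([298., 247.]), array([344., 247.])]
40 [array([321., 237.]), array([302., 249.]), array([339., 249.]), array([299., 222.]), array([343., 222.])]
30 [array([321., 221.]), array([302., 238.]), array([339., 238.]), array([300., 202.]), array([342., 202.])]
25 [array([321., 215.]), array([303., 233.]), array([338., 233.]), array([301., 193.]), array([341., 194.])]
20 [array([321., 209.]), array([303., 229.]), array([338., 229.]), array([301., 186.]), array([340., 186.])]
15 [array([321., 204.]), array([303., 225.]), array([338., 225.]), array([302., 180.]), array([340., 181.])]
8 [array([321., 198.]), array([304., 221.]), array([337., 221.]), array([303., 174.]), array([339., 175.])]
tip [array([297., 251.]), array([344., 251.]), array([297., 234.]), array([344., 234.]), array([296., 216.]), array([344., 216.])]
```

View pics/w3z.png

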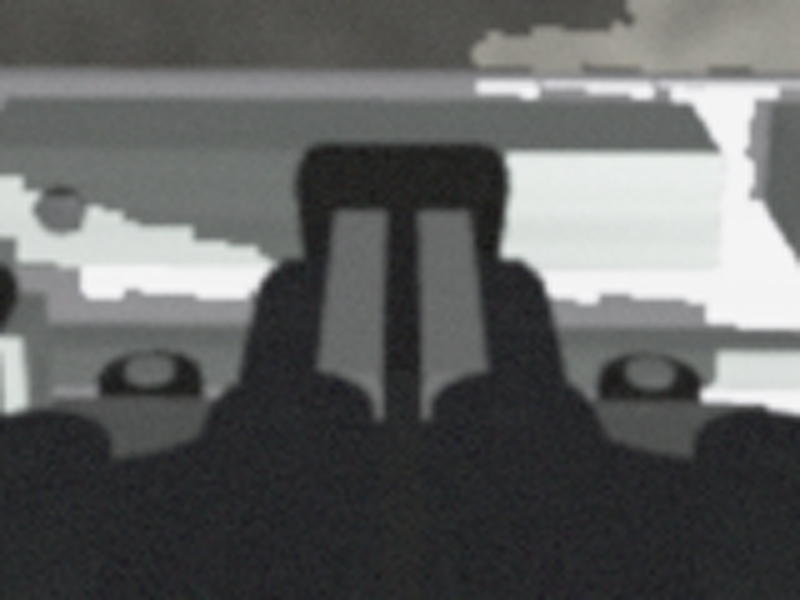

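The lever went down and came back up: the picture shows the pad still raised at (453,230). It also shows that the fingertip edge is about 10 mm further from the robot than I assumed. So I was probably pressing the rod just inside the pad, and dragged it up again as I lifted. I'll redo the press with the TCP right over the pad middle.

>>> {"name": "drive_tool", "arguments": {"moves": [[1, [-0.6, 3, 0], 0], [1, [-1.1, 6, 0], 0], [1, [-1.1, 9, 0], 0], [1, [-1.1, 9.4, 0.5], 0], [1, [-1.1, 9.4, 2], 0], [1, [-1.1, 9.4, 2.8], 0], [1, [-1.1, 9.4, 3.2], 0], [1, [-1.1, 9.4, 3.2], 0]]}}

```text
clock: 9.12
eef_pos: [453.5, -97.9, 109.5]
tcp_rot: [3.141, -0.001, -3.046]
contact_force: [0.1, 0.1, -0.1]
opening: 0.001
```

```bash
python3 - <<'E'
from h import *
s=r.sense();print(s['clock'],L(s['eef_pos']),s['contact_force'])
shot('wrist','w5')
f=shot('side','s5')
im=cv2.imread('pics/w5.png')[150:310,220:420]; cv2.imwrite('pics/w5z.png',cv2.resize(im,None,fx=3.7,fy=3.7,interpolation=cv2.INTER_CUBIC))
E
```

```text
9.125 [-66.8 -21.8 109.5] [ 0.08128418  0.1391611  -0.14645679]
```

View pics/w5z.png

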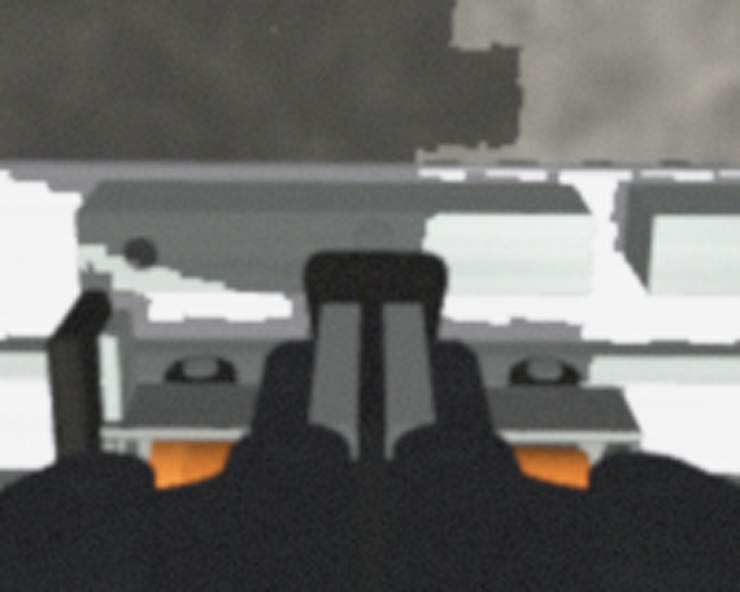

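No contact at z=109.5 confirms the narrower tip. Now I press along the arc.

>>> {"name": "drive_tool", "arguments": {"moves": [[1, [0.4, 0, 0.5], 0], [1, [0.7, 0, 0.9], 0], [1, [1.0, 0, 1.3], 0], [1, [1.3, 0, 1.8], 0]]}}

```text
clock: 9.72
eef_pos: [438.7, -99.0, 92.1]
tcp_rot: [3.141, -0.004, -3.045]
contact_force: [-14.3, -2.9, 19.4]
opening: 0.001
```

>>> {"name": "drive_tool", "arguments": {"moves": [[1, [0.2, 0, 0.4], 0], [1, [0.4, 0, 0.8], 0], [1, [0.5, 0, 1.2], 0], [1, [0.5, 0, 1.6], 0], [1, [0.5, 0, 1.6], 0]]}}

```text
clock: 10.35
eef_pos: [433.7, -99.5, 75.8]
tcp_rot: [3.141, -0.004, -3.045]
contact_force: [0.7, -0.2, 0.1]
opening: -0.001
```

```bash
python3 - <<'E'
from h import *
s=r.sense();print(s['clock'],L(s['eef_pos']),s['contact_force'])
shot('wrist','w6')
im=cv2.imread('pics/w6.png')[150:310,220:420]; cv2.imwrite('pics/w6z.png',cv2.resize(im,None,fx=3.7,fy=3.7,interpolation=cv2.INTER_CUBIC))
E
```

```text
10.35 [-86.6 -21.6  75.8] [ 0.71426288 -0.18380009  0.08179938]
```

View pics/w6z.png

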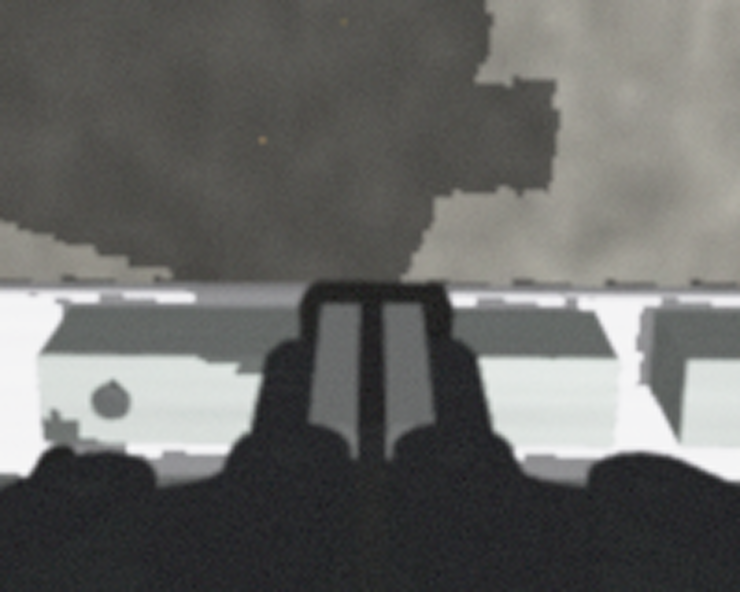

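```bash
python3 - <<'E'
from h import *
s=r.sense();T=Tcp(s);f=r.grab_frame('wrist');P=campose('wrist',f,T)
for a in (50,40,30,25,20,15,8,0):
    print(a,[np.round(proj(P,f,padp(a,y,q))) for y,q in((-21,60),(-32,44),(-10,44),(-32,76),(-10,76))])
print('tip',[np.round(proj(P,f,(T@np.array([x,y,0,1]))[:3])) for x in(-11,0,11) for y in (-14,14)])
for z in(4,8): print([L(onz(P,f,(220+c/3.7,150+285/3.7),z)) for c in (0,700)])
shot('scene','sc6');im=cv2.imread('pics/sc6.png')[150:270,250:390]; cv2.imwrite('pics/sc6z.png',cv2.resize(im,None,fx=5,fy=5,interpolation=cv2.INTER_CUBIC))
E
```

```text
50 [array([321., 295.]), array([301., 298.]), array([341., 299.]), array([298., 290.]), array([346., 291.])]
40 [array([321., 274.]), array([302., 284.]), array([341., 284.]), array([299., 262.]), array([345., 262.])]
30 [array([321., 256.]), array([302., 272.]), array([340., 272.]), array([300., 238.]), array([343., 238.])]
25 [array([321., 249.]), array([303., 266.]), array([340., 266.]), array([301., 228.]), array([343., 229.])]
20 [array([321., 242.]), array([303., 261.]), array([339., 261.]), array([301., 220.]), array([342., 220.])]
15 [array([321., 236.]), array([303., 257.]), array([339., 257.]), array([302., 213.]), array([341., 213.])]
8 [array([321., 229.]), array([304., 251.]), array([339., 251.]), array([303., 205.]), array([340., 205.])]
0 [array([321., 223.]), array([304., 246.]), array([338., 247.]), array([304., 199.]), array([339., 199.])]
tip [array([297., 251.]), array([344., 251.]), array([297., 234.]), array([344., 234.]), array([296., 216.]), array([344., 216.])]
[array([ -63. , -105.6,    4. ]), array([-63.8,  53.6,   4. ])]
[array([ -64.5, -104.2,    8. ]), array([-65.3,  52.3,   8. ])]
```

View pics/sc6z.png

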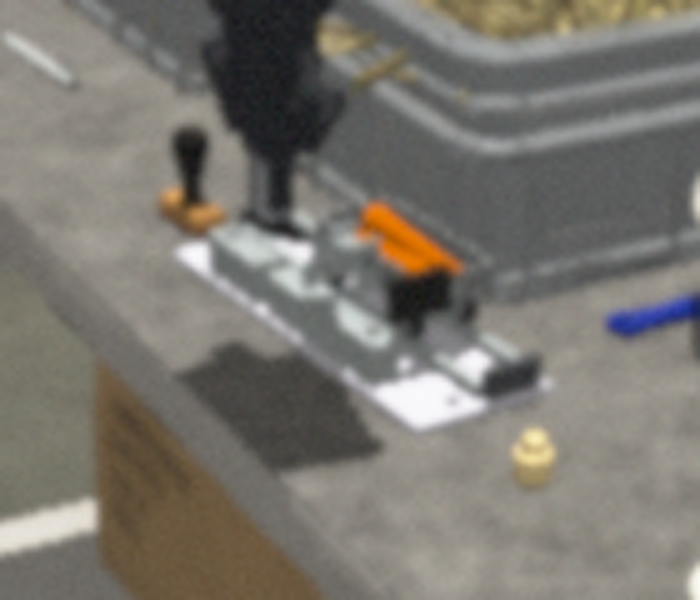

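The pad end is at row 227, so the lever sits at about 25°, right at dead centre. The shut fingertips seem to end about 13 mm above the reported TCP. I press further down.

>>> {"name": "drive_tool", "arguments": {"moves": [[1, [0, 0, 0.4], 0], [1, [0.1, 0, 0.8], 0], [1, [0.1, 0, 1.1], 0], [1, [0.1, 0, 1.1], 0]]}}

```text
clock: 11.0
eef_pos: [432.6, -99.6, 64.9]
tcp_rot: [3.141, -0.004, -3.045]
contact_force: [0.6, 0.5, 0.2]
opening: 0.001
```

```bash
python3 - <<'E'
from h import *
s=r.sense();T=Tcp(s);print(s['clock'],L(s['eef_pos']),s['contact_force']);f=shot('wrist','w7');P=campose('wrist',f,T)
for a in (25,20,15,8,0):
    print(a,[np.round(proj(P,f,padp(a,y,q))) for y,q in((-32,44),(-10,44),(-32,76),(-10,76))])
im=cv2.imread('pics/w7.png')[150:310,220:420]; cv2.imwrite('pics/w7z.png',cv2.resize(im,None,fx=3.7,fy=3.7,interpolation=cv2.INTER_CUBIC))
E
```

```text
11.0 [-87.7 -21.6  64.9] [0.63721434 0.49953952 0.20530822]
25 [array([301., 278.]), array([341., 278.]), array([299., 239.]), array([344., 239.])]
20 [array([302., 272.]), array([341., 272.]), array([300., 230.]), array([343., 230.])]
15 [array([302., 267.]), array([340., 267.]), array([301., 222.]), array([343., 222.])]
8 [array([303., 261.]), array([340., 261.]), array([302., 213.]), array([341., 213.])]
0 [array([303., 256.]), array([339., 256.]), array([303., 206.]), array([340., 206.])]
```

View pics/w7z.png

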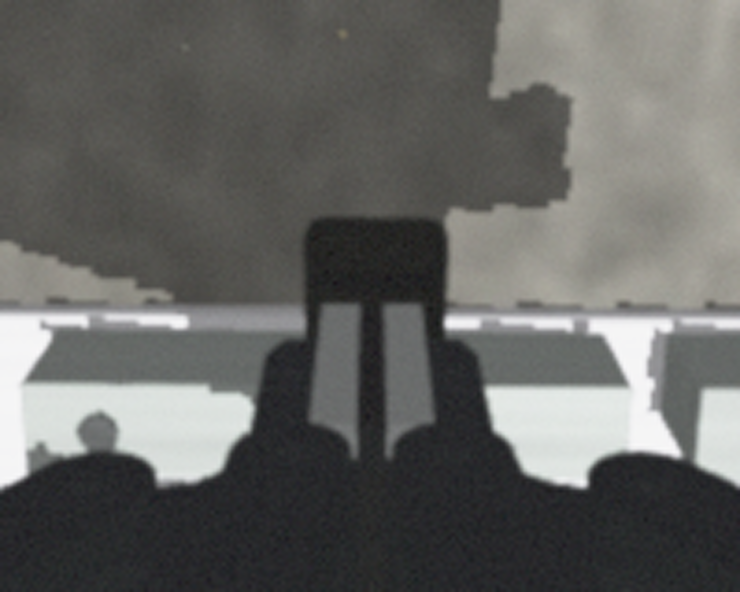

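The pad end is now at row 209, about 5-8° above level, with no contact force, so the lever has snapped. I lift clear, move to the right of the bumper and check.

>>> {"name": "drive_tool", "arguments": {"moves": [[1, [0, 0, -3], 0], [1, [0, 0, -7], 0], [1, [0, -3, -8], 0], [1, [-1, -7, -8], 0], [1, [-3, -9.6, -8], 0], [1, [-5.5, -9.6, -8], 0], [1, [-5.9, -9.6, -8], 0], [1, [-5.9, -9.6, -8], 0]]}}

```text
clock: 12.05
eef_pos: [500.4, -189.1, 144.5]
tcp_rot: [3.141, -0.005, -3.045]
contact_force: [-0.4, 0.5, -0.3]
opening: -0.002
```

```bash
python3 - <<'E'
from h import *
s=r.sense();T=Tcp(s);print(s['clock'],L(s['eef_pos']),s['contact_force']);f=shot('wrist','w8');P=campose('wrist',f,T)
for a in (50,8,0):
    print(a,[np.round(proj(P,f,padp(a,y,q))) for y,q in((-32,44),(-10,44),(-32,76),(-10,76))])
for d in r.spot_point('push_point','wrist')[:1]: print(np.round(d['at']),L(onz(P,f,d['at'],57)),round(d['score'],2))
E
```

```text
12.05 [ -28.5 -117.   144.5] [-0.41246766  0.53096311 -0.32956731]
50 [array([438., 173.]), array([468., 173.]), array([456., 148.]), array([491., 148.])]
8 [array([427., 148.]), array([454., 148.]), array([433., 106.]), array([462., 107.])]
0 [array([424., 147.]), array([451., 147.]), array([428., 106.]), array([456., 106.])]
[353. 202.] [-23.2 -88.   57. ] 0.97
```

View pics/w8.png

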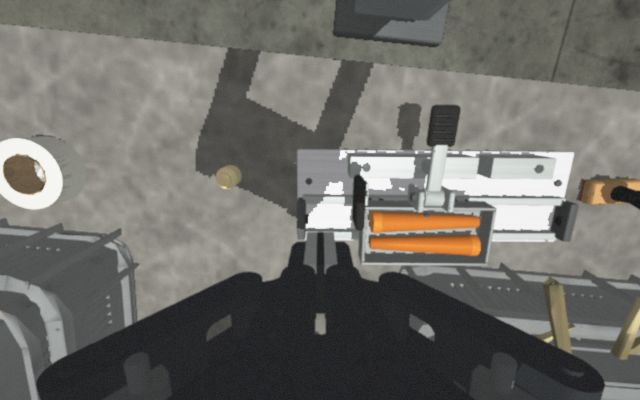

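The lever stays down, with the pad at (445,125) where the 8° prediction puts it. Next I lower the shut fingers between the bumper (column 356) and the end stop.

>>> {"name": "drive_tool", "arguments": {"moves": [[1, [0, 0.5, 3], 0], [1, [0, 0.7, 6], 0], [1, [0, 0.7, 8.5], 0], [1, [0, 0.7, 9.8], 0], [1, [0, 0.7, 9.8], 0]]}}

```text
clock: 12.78
eef_pos: [498.2, -181.9, 46.3]
tcp_rot: [3.14, -0.006, -3.045]
contact_force: [-0.1, 0.3, 0.9]
opening: -0.003
```

```bash
python3 - <<'E'
from h import *
s=r.sense();print(s['clock'],L(s['eef_pos']),s['contact_force']);shot('wrist','w9')
f=shot('side','s9');im=cv2.imread('pics/s9.png')[160:260,270:390]; cv2.imwrite('pics/s9z.png',cv2.resize(im,None,fx=6,fy=6,interpolation=cv2.INTER_CUBIC))
E
```

```text
12.775 [ -30.  -109.6   46.3] [-0.11231973  0.33157688  0.94641222]
```

View pics/w9.png

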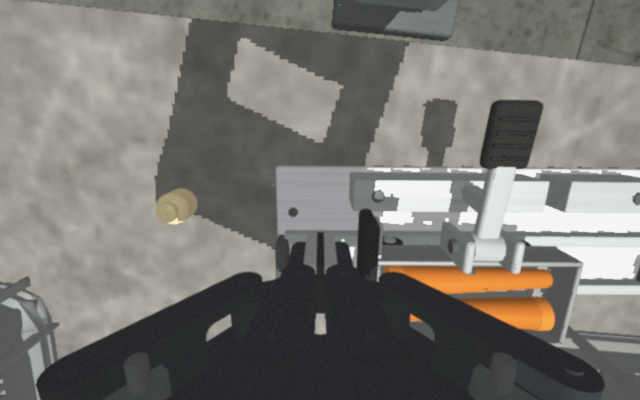

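View pics/s9z.png

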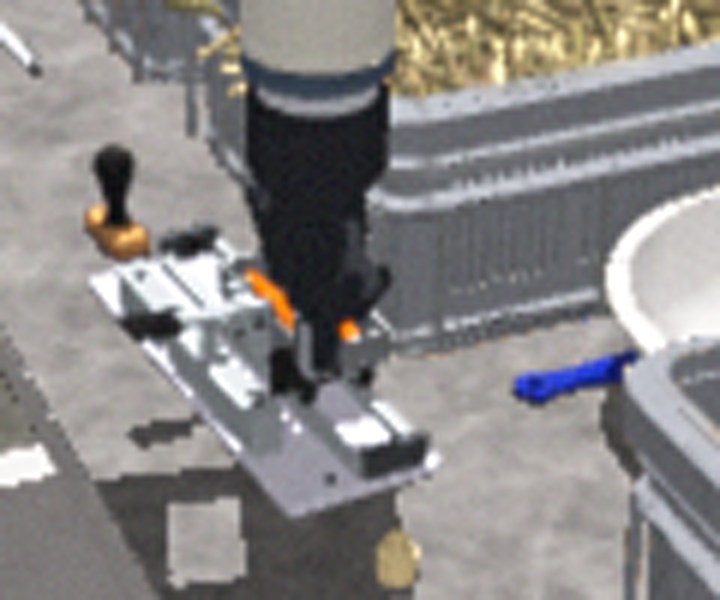

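The fingers hang in front of the bumper (column 368) with no contact. I push left at moderate speed first.

>>> {"name": "drive_tool", "arguments": {"moves": [[1, [0, 0.4, 0], 0], [1, [0, 0.8, 0], 0], [1, [0, 1.2, 0], 0], [1, [0, 1.5, 0], 0]]}}

```text
clock: 13.38
eef_pos: [497.9, -167.0, 47.6]
tcp_rot: [3.141, -0.004, -3.045]
contact_force: [-0.3, 0.0, -0.7]
opening: -0.002
```

>>> {"name": "drive_tool", "arguments": {"moves": [[1, [0, 0.3, 0.1], 0], [1, [0, 0.6, 0.1], 0], [1, [0, 0.8, 0.1], 0], [1, [0, 1.0, 0.1], 0]]}}

```text
clock: 13.88
eef_pos: [497.1, -157.0, 46.6]
tcp_rot: [3.142, -0.003, -3.045]
contact_force: [1.3, -3.6, 1.5]
opening: 0.007
```

```bash
python3 - <<'E'
from h import *
s=r.sense();print(s['clock'],L(s['eef_pos']),s['contact_force']);shot('wrist','w10')
E
```

```text
13.875 [-28.8 -84.7  46.6] [ 1.31333867 -3.57803317  1.48801477]
```

View pics/w10.png

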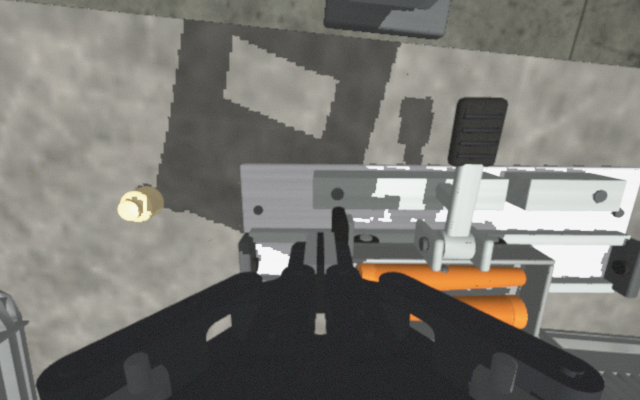

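```bash
python3 - <<'E'
from h import *
s=r.sense();T=Tcp(s);f=r.grab_frame('wrist');P=campose('wrist',f,T)
print('pad r=76 end',L(onz(P,f,(456,98),72)),L(onz(P,f,(508,98),72)))
print('notch',L(onz(P,f,(505,180),35.4)),L(onz(P,f,(0.5+513,175),35.4)))
print('FL',L(onz(P,f,(240,165),5)),'bolts')
for t,z in(('pad',70),('pivot',62),('push_point',57)):
  for d in r.spot_point(t,'wrist')[:1]: print(t,np.round(d['at']),L(onz(P,f,d['at'],z)),round(d['score'],2))
im=cv2.imread('pics/w10.png')[80:280,400:640]; cv2.imwrite('pics/w10z.png',cv2.resize(im,None,fx=3.3,fy=3,interpolation=cv2.INTER_CUBIC))
E
```

```text
pad r=76 end [-104.1  -24.9   72. ] [-104.2   -1.8   72. ]
notch [-59.6  26.2  35.4] [-62.6  30.8  35.4]
FL [ -62.8 -140.3    5. ] bolts
pad [482. 136.] [-87.4  -9.7  70. ] 0.9
pivot [458. 246.] [-28.3 -10.   62. ] 0.83
push_point [334. 251.] [-22.9 -76.9  57. ] 0.68
```

View pics/w10z.png

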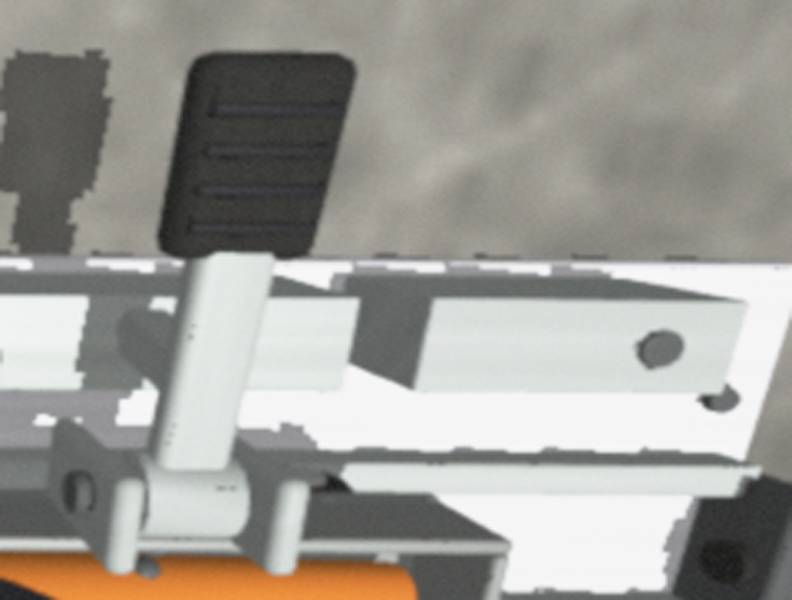

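Notch walls are at about (509,179) and (531,179), which puts the notch at +28.4 to +40.4. The trolley is at about -11, so roughly 46 mm to go.

>>> {"name": "drive_tool", "arguments": {"moves": [[1, [0, 0.4, 0], 0], [1, [0, 0.8, 0], 0], [1, [0, 1.2, 0], 0], [1, [0, 1.6, 0], 0], [1, [0, 2.0, 0], 0], [1, [0, 2.4, 0], 0], [1, [0, 2.8, 0], 0], [1, [0, 3.2, 0], 0], [1, [0, 3.5, 0], 0], [1, [0, 3.6, 0], 0]]}}

```text
clock: 15.38
eef_pos: [492.5, -120.1, 46.2]
tcp_rot: [3.14, -0.005, -3.045]
contact_force: [0.3, 0.7, 0.3]
opening: 0.005
```

```bash
python3 - <<'E'
from h import *
s=r.sense();T=Tcp(s);print(s['clock'],L(s['eef_pos']),s['contact_force']);f=shot('wrist','w11');P=campose('wrist',f,T)
for t,z in(('pad',70),('pivot',62),('push_point',57)):
  for d in r.spot_point(t,'wrist')[:1]: print(t,np.round(d['at']),L(onz(P,f,d['at'],z)),round(d['score'],2))
im=cv2.imread('pics/w11.png')[80:280,400:640]; cv2.imwrite('pics/w11z.png',cv2.resize(im,None,fx=3.3,fy=3,interpolation=cv2.INTER_CUBIC))
E
```

```text
15.375 [-30.  -47.5  46.2] [0.29755053 0.69003694 0.34471048]
pad [478. 137.] [-88.   25.3  70. ] 0.71
pivot [457. 248.] [-28.4  26.5  62. ] 0.96
push_point [334. 255.] [-21.7 -40.1  57. ] 0.97
```

View pics/w11.png

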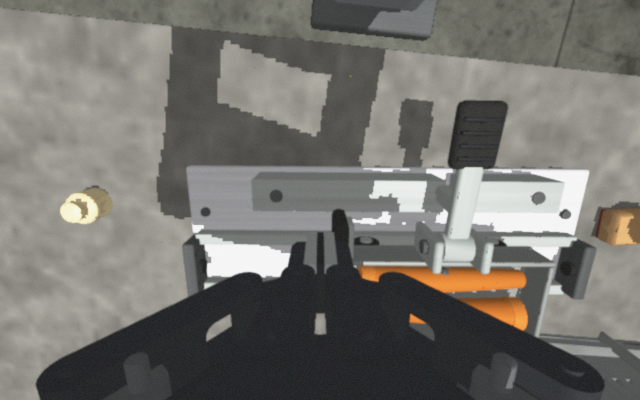

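The trolley is at about +25.5 and the lever is still riding on the bar. I go slowly now.

>>> {"name": "drive_tool", "arguments": {"moves": [[1, [0, 0.1, 0], 0], [1, [0, 0.2, 0], 0], [1, [0, 0.3, 0], 0], [1, [0, 0.4, 0], 0], [1, [0, 0.5, 0], 0], [1, [0, 0.6, 0], 0], [1, [0, 0.7, 0], 0]]}}

```text
clock: 16.45
eef_pos: [491.9, -113.3, 46.2]
tcp_rot: [3.14, -0.005, -3.045]
contact_force: [-0.0, 0.1, 0.1]
opening: 0.002
```

```bash
python3 - <<'E'
from h import *
s=r.sense();T=Tcp(s);print(s['clock'],L(s['eef_pos']),s['contact_force']);f=shot('wrist','w12');P=campose('wrist',f,T)
for t,z in(('pad',70),('pivot',62),('push_point',57)):
  for d in r.spot_point(t,'wrist')[:1]: print(t,np.round(d['at']),L(onz(P,f,d['at'],z)),round(d['score'],2))
E
```

```text
16.45 [-29.9 -40.7  46.2] [-0.03442077  0.13156384  0.0794363 ]
pad [460. 134.] [-89.3  23.4  70. ] 0.75
pivot [459. 249.] [-27.9  34.4  62. ] 0.55
```

View pics/w12.png

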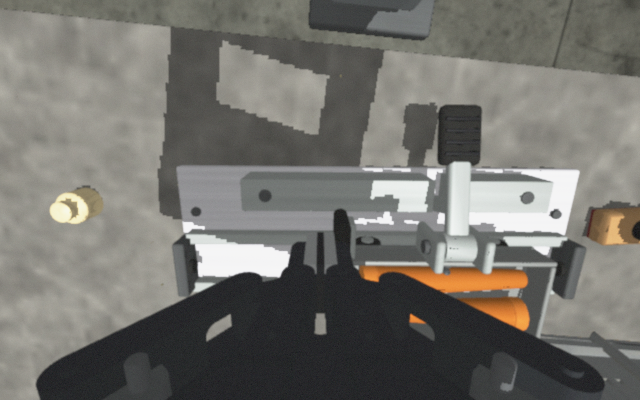

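The pad jumped from column 478 to 460, so the tooth has dropped into the notch. I take up the play in small steps.

>>> {"name": "drive_tool", "arguments": {"moves": [[1, [0, 0.05, 0], 0], [1, [0, 0.1, 0], 0], [1, [0, 0.15, 0], 0], [1, [0, 0.2, 0], 0]]}}

```text
clock: 17.15
eef_pos: [491.8, -111.6, 46.3]
tcp_rot: [3.14, -0.005, -3.045]
contact_force: [-0.1, -1.6, -0.5]
opening: -0.002
```

>>> {"name": "drive_tool", "arguments": {"moves": [[1, [0, 0.05, 0], 0], [1, [0, 0.1, 0], 0]]}}

```text
clock: 17.4
eef_pos: [491.7, -110.6, 46.3]
tcp_rot: [3.14, -0.005, -3.045]
contact_force: [-0.3, -1.5, -0.2]
opening: -0.001
```

>>> {"name": "drive_tool", "arguments": {"moves": [[1, [0, 0.05, 0], 0], [1, [0, 0.1, 0], 0]]}}

```text
clock: 17.65
eef_pos: [491.6, -109.6, 46.2]
tcp_rot: [3.14, -0.005, -3.045]
contact_force: [-0.3, -1.8, -0.4]
opening: 0.003
```

>>> {"name": "drive_tool", "arguments": {"moves": [[1, [0, 0.05, 0], 0]]}}

```text
clock: 17.77
eef_pos: [491.5, -109.0, 46.3]
tcp_rot: [3.14, -0.005, -3.044]
contact_force: [0.3, -1.3, -0.6]
opening: 0.001
```

>>> {"name": "drive_tool", "arguments": {"moves": [[1, [0, 0.05, 0], 0]]}}

```text
clock: 17.9
eef_pos: [491.5, -108.5, 46.3]
tcp_rot: [3.14, -0.005, -3.045]
contact_force: [-0.2, -0.8, 0.1]
opening: -0.001
```

>>> {"name": "drive_tool", "arguments": {"moves": [[1, [0, 0.05, 0], 0]]}}

```text
clock: 18.02
eef_pos: [491.5, -108.0, 46.3]
tcp_rot: [3.14, -0.005, -3.045]
contact_force: [-0.7, -2.0, -0.5]
opening: -0.001
```

>>> {"name": "drive_tool", "arguments": {"moves": [[1, [0, 0.05, 0], 0]]}}

```text
clock: 18.15
eef_pos: [491.4, -107.4, 46.3]
tcp_rot: [3.14, -0.005, -3.045]
contact_force: [0.5, -1.6, -0.5]
opening: 0.002
```

>>> {"name": "drive_tool", "arguments": {"moves": [[1, [0, 0.05, 0], 0]]}}

```text
clock: 18.27
eef_pos: [491.4, -107.0, 46.3]
tcp_rot: [3.141, -0.005, -3.044]
contact_force: [0.2, -2.6, 0.1]
opening: -0.001
```

>>> {"name": "drive_tool", "arguments": {"moves": [[1, [0, 0.05, 0], 0]]}}

```text
clock: 18.4
eef_pos: [491.4, -106.7, 46.3]
tcp_rot: [3.141, -0.005, -3.044]
contact_force: [-0.0, -4.9, -1.0]
opening: -0.003
```

```bash
python3 - <<'E'
from h import *
s=r.sense();T=Tcp(s);print(s['clock'],L(s['eef_pos']),s['contact_force']);f=shot('wrist','w13');P=campose('wrist',f,T)
for t,z in(('pad',50),('pivot',62),('push_point',57)):
  for d in r.spot_point(t,'wrist')[:1]: print(t,np.round(d['at']),L(onz(P,f,d['at'],z)),round(d['score'],2))
im=cv2.imread('pics/w13.png')[80:280,400:640]; cv2.imwrite('pics/w13z.png',cv2.resize(im,None,fx=3.3,fy=3,interpolation=cv2.INTER_CUBIC))
E
```

```text
18.4 [-29.9 -34.1  46.3] [-0.04913593 -4.86391495 -1.00365743]
pad [457. 133.] [-88.8  37.7  50. ] 0.95
pivot [456. 251.] [-26.8  39.7  62. ] 0.58
push_point [332. 254.] [-22.2 -27.7  57. ] 0.56
```

View pics/w13z.png

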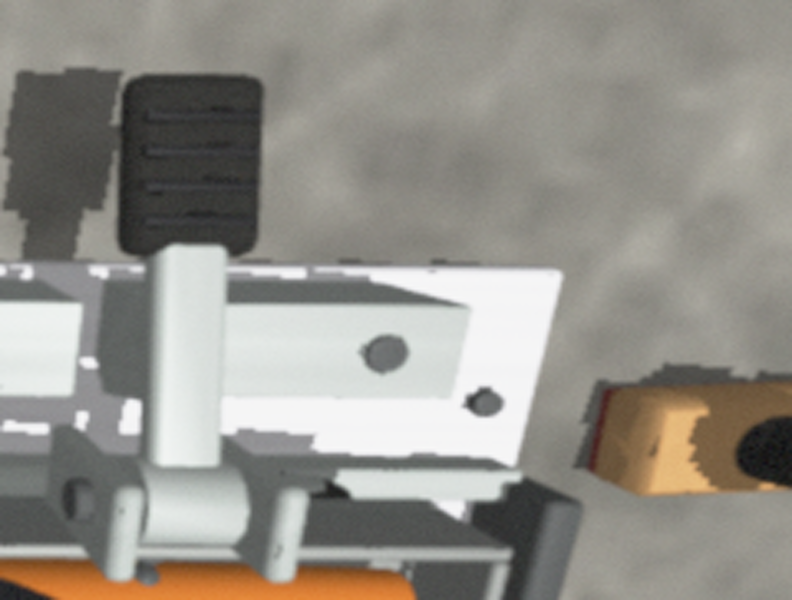

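The force is rising against the notch wall. I increase it carefully.

>>> {"name": "drive_tool", "arguments": {"moves": [[1, [0, 0.08, 0], 0]]}}

```text
clock: 18.73
eef_pos: [491.4, -106.5, 46.3]
tcp_rot: [-3.142, -0.005, -3.044]
contact_force: [-0.4, -8.8, -2.0]
opening: 0.002
```

>>> {"name": "drive_tool", "arguments": {"moves": [[1, [0, 0.08, 0], 0]]}}

```text
clock: 18.85
eef_pos: [491.4, -106.4, 46.3]
tcp_rot: [-3.14, -0.005, -3.044]
contact_force: [-0.1, -9.3, -2.9]
opening: -0.0
```

>>> {"name": "drive_tool", "arguments": {"moves": [[1, [0, 0.12, 0], 0], [1, [0, 0.12, 0], 0]]}}

```text
clock: 19.1
eef_pos: [491.5, -106.3, 46.3]
tcp_rot: [-3.139, -0.004, -3.043]
contact_force: [-0.3, -10.6, -1.7]
opening: -0.003
```

>>> {"name": "drive_tool", "arguments": {"moves": [[1, [0, 0.15, 0], 0], [1, [0, 0.15, 0], 0]]}}

```text
clock: 19.35
eef_pos: [491.4, -106.1, 46.3]
tcp_rot: [-3.137, -0.004, -3.042]
contact_force: [-1.5, -13.6, -2.2]
opening: 0.0
```

Close to 14 N. I hold this for over half a second.

>>> {"name": "drive_tool", "arguments": {"moves": [[1, [0, 0.16, 0], 0], [1, [0, 0.16, 0], 0], [1, [0, 0.16, 0], 0], [1, [0, 0.16, 0], 0]]}}

```text
clock: 19.85
eef_pos: [491.5, -106.1, 46.4]
tcp_rot: [-3.134, -0.004, -3.041]
contact_force: [-0.2, -13.7, -2.7]
opening: 0.002
```

>>> {"name": "drive_tool", "arguments": {"moves": [[1, [0, 0.15, 0], 0], [1, [0, 0.15, 0], 0], [1, [0, 0.15, 0], 0], [1, [0, 0.15, 0], 0], [1, [0, 0.15, 0], 0], [1, [0, 0.15, 0], 0]]}}

```text
clock: 20.6
eef_pos: [491.4, -106.2, 46.4]
tcp_rot: [-3.132, -0.004, -3.04]
contact_force: [-0.5, -13.9, -2.6]
opening: -0.003
```

That held 13.6-13.9 N for over a second. I back off, rise and go over to the pad with the gripper open.

>>> {"name": "drive_tool", "arguments": {"moves": [[1, [0, -0.6, 0], 0], [1, [0, -1.5, 0], 0], [1, [0, -1.5, -3], 0], [1, [0, -1.5, -8], 0], [1, [3, -1, -10], 0], [0.3, [5.8, 2, -10], 0], [0.3, [5.8, 5, -10], 0], [0, [5.8, 7.3, -10], 0], [0, [5.8, 7.3, -10], 0], [0, [5.8, 7.3, -10], 0]]}}

```text
clock: 21.85
eef_pos: [426.9, -38.8, 146.0]
tcp_rot: [-3.132, -0.004, -3.04]
contact_force: [0.9, -1.5, -0.2]
opening: 0.998
```

```bash
python3 - <<'E'
from h import *
s=r.sense();T=Tcp(s);print(s['clock'],s['opening'],s['tcp_rot'],L(s['eef_pos']),s['contact_force']);f=shot('wrist','w14');P=campose('wrist',f,T)
for t,z in(('pad',49.5),('pivot',62),('push_point',57)):
  for d in r.spot_point(t,'wrist')[:1]: print(t,np.round(d['at']),L(onz(P,f,d['at'],z)),round(d['score'],2))
print([np.round(proj(P,f,padp(-12,y,q))) for y,q in((26,44),(48,44),(26,76),(48,76))])
E
```

```text
21.85 0.9982788005477643 [-3.13210083 -0.00368907 -3.03956161] [-87.8  39.5 146. ] [ 0.86346496 -1.46774339 -0.18702511]
pad [317. 195.] [-85.8  35.7  49.5] 0.89
pivot [320. 262.] [-25.8  39.4  62. ] 0.75
push_point [249. 266.] [-18.8 -26.8  57. ] 0.62
[array([306., 212.]), array([330., 212.]), array([306., 176.]), array([331., 177.])]
```

View pics/w14.png

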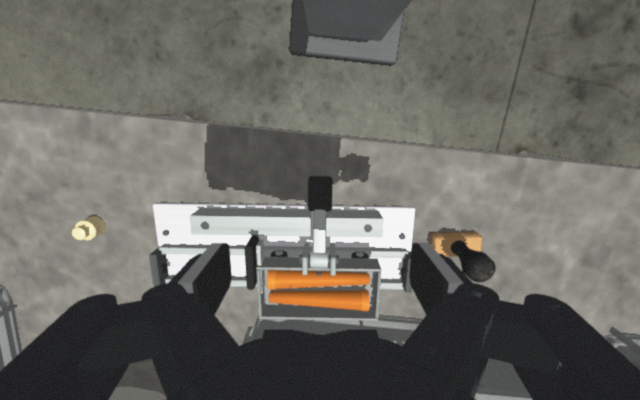

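The pad at (320,193) is centred between the jaws, and the lever is fully down. I lower with a partly closed gripper.

>>> {"name": "drive_tool", "arguments": {"moves": [[0.4, [0, 0, 2], 0], [0.4, [0, 0, 4], 0], [0.4, [0, 0, 6.5], 0], [0.4, [0, 0, 9], 0], [0.4, [0, 0, 11], 0], [0.4, [0, 0, 11.2], 0]]}}

```text
clock: 22.8
eef_pos: [425.4, -40.4, 32.8]
tcp_rot: [-3.133, -0.007, -3.041]
contact_force: [-0.1, 0.9, -0.5]
opening: 0.6
```

```bash
python3 - <<'E'
from h import *
s=r.sense();T=Tcp(s);print(s['clock'],s['opening'],s['tcp_rot'],L(s['eef_pos']),s['contact_force']);f=shot('wrist','w15');P=campose('wrist',f,T)
E
```

```text
22.8 0.5999567116377352 [-3.13267606 -0.00678116 -3.04147126] [-89.5  38.   32.8] [-0.08618235  0.85153033 -0.45512379]
```

View pics/w15.png

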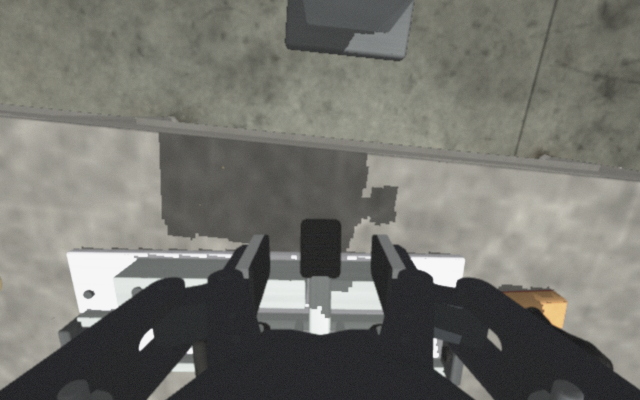

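The fingers straddle the pad (columns 301-341) evenly. I go 10 mm lower and a little towards the robot, then close.

>>> {"name": "drive_tool", "arguments": {"moves": [[0.4, [0.2, 0, 0.5], 0], [0.4, [0.4, 0, 1.0], 0], [0.5, [0.4, 0, 1.0], 0], [0.6, [0.4, 0, 1.0], 0], [0.7, [0.4, 0, 1.0], 0], [0.8, [0.4, 0, 1.0], 0], [0.9, [0.4, 0, 1.0], 0], [0.9, [0.4, 0, 1.0], 0]], "grip_force": 40}}

```text
clock: 23.85
eef_pos: [422.1, -40.8, 23.6]
tcp_rot: [-3.132, -0.005, -3.041]
contact_force: [0.4, 1.4, 4.6]
opening: 0.237
```

```bash
python3 - <<'E'
from h import *
s=r.sense();T=Tcp(s);print(s['clock'],s['opening'],s['tcp_rot'],L(s['eef_pos']),s['contact_force']);f=shot('wrist','w16');P=campose('wrist',f,T)
E
```

```text
23.85 0.23700571125809428 [-3.13246439 -0.00518359 -3.04144722] [-92.8  37.9  23.6] [0.36735584 1.4232699  4.62643572]
```

View pics/w16.png

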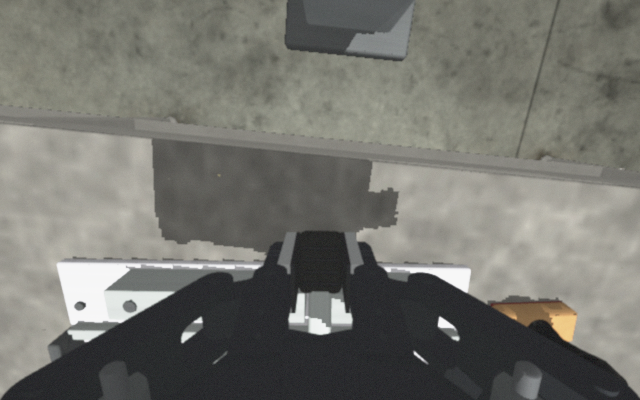

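Pad pinched: the opening of 0.237 is about 20 mm. I lift along the arc.

>>> {"name": "drive_tool", "arguments": {"moves": [[0.9, [0.1, 0, -0.5], 0], [0.9, [0.1, 0, -1.0], 0], [0.9, [0.1, 0, -1.6], 0], [0.9, [0.1, 0, -2.1], 0], [0.9, [0, 0, -2.5], 0], [0.9, [-0.1, 0, -2.9], 0]]}}

```text
clock: 24.65
eef_pos: [423.2, -40.5, 52.9]
tcp_rot: [-3.132, -0.005, -3.041]
contact_force: [2.6, 0.2, -6.1]
opening: 0.22
```

>>> {"name": "drive_tool", "arguments": {"moves": [[0.9, [-0.25, 0, -0.7], 0], [0.9, [-0.6, 0, -1.4], 0], [0.9, [-1.0, 0, -2.0], 0], [0.9, [-1.4, 0, -2.5], 0], [0.9, [-1.5, 0, -2.6], 0]]}}

```text
clock: 25.28
eef_pos: [435.7, -38.7, 79.1]
tcp_rot: [-3.133, -0.01, -3.041]
contact_force: [-8.7, -1.6, 6.5]
opening: 0.186
```

```bash
python3 - <<'E'
from h import *
s=r.sense();T=Tcp(s);print(s['clock'],s['opening'],s['tcp_rot'],L(s['eef_pos']),s['contact_force']);f=shot('wrist','w17');P=campose('wrist',f,T)
E
```

```text
25.275 0.1860813371074701 [-3.13284993 -0.01047339 -3.04104082] [-79.   38.7  79.1] [-8.73933867 -1.56792308  6.50164263]
```

View pics/w17.png

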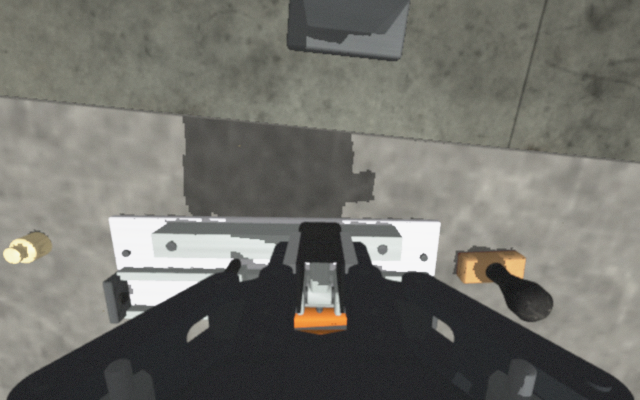

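The force is now upwards, so the lever is past centre and springing up. I open and go straight up.

>>> {"name": "drive_tool", "arguments": {"moves": [[0.6, [0, 0, 0], 0], [0.45, [0, 0, 0], 0], [0.4, [0, 0, 0], 0], [0.4, [0, 0, 0], 0], [0.4, [0, 0, -3], 0], [0.4, [0, 0, -7], 0], [0.4, [0, 0, -12], 0], [0.4, [2, 0, -16], 0], [0.4, [2, 0, -16], 0], [0.4, [2, 0, -16], 0]]}}

```text
clock: 26.58
eef_pos: [417.3, -39.2, 238.8]
tcp_rot: [-3.133, -0.01, -3.041]
contact_force: [-0.4, 0.5, 0.9]
opening: 0.603
```

```bash
python3 - <<'E'
from h import *
s=r.sense();T=Tcp(s);print(s['clock'],s['opening'],s['tcp_rot'],L(s['eef_pos']),s['contact_force']);f=shot('wrist','w18');P=campose('wrist',f,T)
for t,z in(('pad',108),('pivot',62),('push_point',57),('stamp',0),('check_weight',0),('track',0)):
  for d in r.spot_point(t,'wrist')[:1]: print(t,np.round(d['at']),L(onz(P,f,d['at'],z)),np.round(onz(P,f,d['at'],z)),round(d['score'],2))
for a in (50,8): print(a,[np.round(proj(P,f,padp(a,y,q))) for y,q in((26,44),(48,44),(26,76),(48,76))])
im=cv2.imread('pics/w18.png')[150:310,200:440]; cv2.imwrite('pics/w18z.png',cv2.resize(im,None,fx=3.3,fy=3.3,interpolation=cv2.INTER_CUBIC))
E
```

```text
26.575 0.6027913906848523 [-3.13286828 -0.01039176 -3.04112413] [-97.4  40.  238.8] [-0.39714462  0.45500223  0.86050018]
pad [319. 218.] [-63.5  38.5 108. ] [451. -38. 108.] 0.84
pivot [321. 233.] [-28.3  40.1  62. ] [486. -33.  62.] 0.68
push_point [269. 239.] [-17.7 -24.4  57. ] [503. -96.  57.] 0.63
stamp [422. 223.] [-21.  184.1   0. ] [480. 111.   0.] 0.87
check_weight [147. 208.] [ -38.8 -206.     0. ] [ 498. -279.    0.] 0.61
track [290. 230.] [-7.7 -3.9  0. ] [511. -75.   0.] 0.8
50 [array([308., 220.]), array([328., 220.]), array([307., 208.]), array([329., 209.])]
8 [array([309., 200.]), array([328., 200.]), array([309., 174.]), array([328., 174.])]
```

View pics/w18z.png

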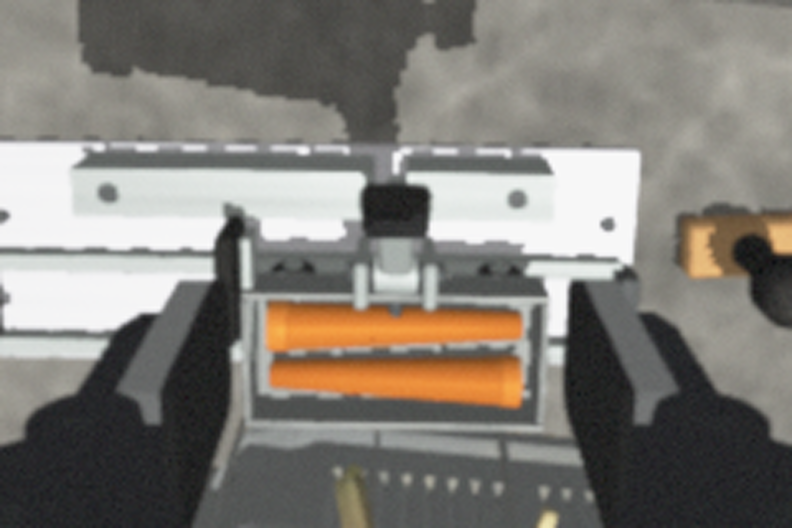

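View pics/w18.png

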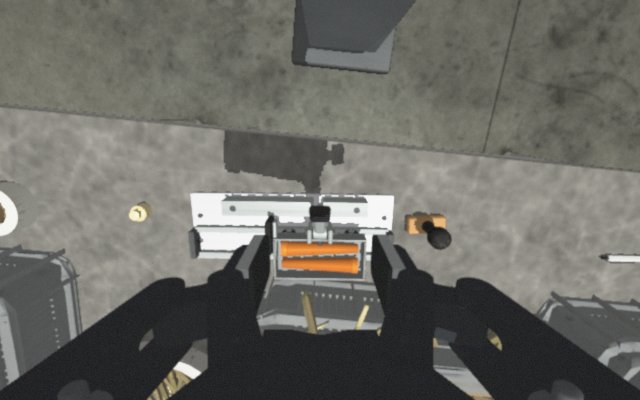

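The lever stands up, with the pad at the 50° prediction (319,213). The trolley is at the notch and the stamp, weight and roll look untouched. I hand the job in.

```bash
python3 - <<'E'
from rig import r
print(r.sign_off())
E
```

```text
the job is handed in; nothing more can be done
None
```

I carried out the lock test in the order asked and handed it in at about 26.6 s on the robot's clock; no verdict was reported.

- **Lever down:** The first press was not deep enough and the lever sprang back up. It had stopped near its over-centre point because the shut fingertips seem to end about 13 mm above the reported TCP. The second press snapped it over, and the picture showed it staying down at about 8° with the robot clear.
- **Push and hold:** I pushed the bumper until the tooth dropped into the notch, then took up the play. The lean on the bumper read 13.6 to 13.9 N along the track over about 1.25 s. That comes from readings at the end of each move, so peaks in between were not seen; the highest reading was about 14 N.
- **Lever up:** I pinched the pad, lifted it past centre and let go. The last picture shows the lever at about 50° and the robot touching nothing.
- **Final position:** The trolley stands at about +38 to +40 mm by the camera, against the far wall of the notch. My picture measurement of the notch centre plus its play gives about +37 mm, so the two differ by 1 to 3 mm.
- **Things beside the track:** The stamp and the weight measured within a few mm of where they stood at the start. I judged the label roll only by eye; it is partly out of the last picture.

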